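# Wedge back the extruder catch and rack the die

### The job

Take the brass square-hole die out of the clay extruder. Push the wooden wedge under the tail of the sprung catch so that the wedge alone holds the catch back, then lift the die up out of its slide and stand it upright, tab up, in a free space of the dowel rack. Leave the wedge holding the catch open for the next die, and do not disturb the other dies, the tumbler or the dish.

Things in the scene. Friction and masses are not known exactly. Their poses are not given: they have to be found in the camera images.
- extruder: Bench clay extruder, iron foot, aluminium barrel, fixed, with its catch. Origin under its foot's middle, on the table; z up. Barrel along y, 66 mm up: mouth at -y, T handle at +y; -x side nearest the robot. The die stands in a slide at the mouth (y = -110 mm). A level steel deck, 112 mm up, lies over the barrel from x = -52 to 58, y = -99 to -6 mm and carries the catch.
- wedge_seat (a point): Point on top of the deck below the tail of the catch (extruder x = -32, y = -47, z = 112 mm), axes as the extruder's. The wedge belongs flat on the deck here, along the extruder's x axis, tip towards +x, pushed in from the -x side, where the space is free. Gripped by its heel it takes up to about 10 N to push.
- catch (a joint): Angle (rad) of the sprung catch: 0 shut (its nose hooks 7 mm over the die's -x shoulder; the die then rises only 5 mm), growing as the tail is lifted; above 0.25 the nose is clear of the die; stop at 0.6. The spring presses the tail down with about 4 N. It stays open only while something holds it.
- wedge_heel (a point): Middle of the heel of the loose wooden wedge, 15 mm above its underside, 22 mm from its heel end. 140 mm long, 26 mm wide (y), lying flat; x points from heel to tip. The heel (40 mm) is 30 mm high with parallel flanks: grip it across the width. Then the top slopes down over 100 mm to 4 mm at the tip, 118 mm ahead of this point; 26 mm high 33 mm ahead of it. Friction keeps it under the catch. 70 g.
- wedge: The same wooden wedge; origin on its underside half-way along.
- die_tab (a point): Where to grip the brass square-hole die's lifting tab: its middle, 148 mm above the die's lower edge, 18 mm below the tab's top. The tab is 44 mm wide along the die's x, 10 mm thick along its y: grip it across the thickness. In the extruder the catch stands 50 mm to the -x side of this point.
- die_center (a point): Centre of the brass die: a plate 104 mm wide (x), 10 mm thick (y), 100 mm high with a 34 mm square hole, and a tab on its +x half (18 mm off centre) up to 166 mm. This point is 83 mm above the lower edge, mid-width; z points up to the tab. Axes as the extruder's at the start. The slide holds its lower 70 mm with 1.5 to 2.5 mm of play. 180 g.
- die: The same die; origin in the middle of its lower edge.
- rack: Wooden die rack, fixed: board 130 x 214 x 16 mm, origin under its middle. Two rows of six 10 mm dowels at x = -26 and 26 mm, y = -90 to 90 every 36 mm, tops 78 mm up, leave five spaces 26 mm wide at y = -72, -36, 0, 36, 72 mm. A die stands with its width along the rack's x, lower edge on the board. The spaces at -36 and -72 are taken, the others free.
- round_die_center (a point): Centre, half-way up, of an aluminium die with a round hole, same size as the other, standing in the rack.
- slot_die_center (a point): Centre, half-way up, of a grey die with a slot, same size, standing in the rack.
- tumbler: Green glazed tumbler, 65 mm wide, 84 mm high, a bystander; origin under its middle.
- olive_dish: Olive glazed dish, 164 mm wide, 43 mm high, a bystander; origin under its middle.
- catch_tail (a point): Middle of the tail of the catch, a 10 mm round bar with a red end, from the pivot (extruder x = -32, y = -92, z = 163 mm) towards +y over the deck; this point is on its axis. Shut, it slopes down to 8 mm (underside) above the deck at its end near y = -35 mm; at 0.30 rad it is level with 26 mm below it: the wedge goes in till it is about that high under the tail.
There are look-alikes about, which are no part of the job. There is more than one size of the wedge; the job needs the largest.

How it is judged:
By the outcome, as a careful person would: the job done as asked, in the order asked, and still so for the second after the job is handed in, with the robot touching nothing.
It also fails if it takes over 70 s, if anything falls off the work surface, if the arm or the gripper's body presses on something with over 40 N, if the wrist force passes 120 N, or if a joint passes its speed limit or range.

### The arm

A 6-joint arm with a two-finger parallel gripper is mounted at the origin on a cart in front of the work surface, level with it; the furniture and walls round the work are solid. World frame = base frame: x ahead of the robot, y to its left, z up, the work surface at z = 0. Lengths are in mm, angles in rad, forces in N, time in s.
With the tool pointing down it reaches from about 300 to 775 mm from the base axis. Payload 14.6 kg.
Tool frame: the origin (TCP) lies on the centre line of the jaws, within the pads' length; the fingertips stand manip.tcp_to_tips ahead of it and the grasp point (between the pads) lies 5 mm behind it (manip.tcp_to_tips is the distance from the TCP to the fingertips, in mm); z points along the fingers, y is the direction in which the jaws open and shut (so a half turn about z gives the same grasp; the last joint's range is limited). The gripper opens to 94 mm and grips with 3 to 60 N. Pads are 16 mm wide; open, the fingers measure 119 mm over their backs; the gripper's body (75 mm by 177 mm) begins 78 mm behind the grasp point.
Start: joints at [1.081, 0.3, 1.521, -0, 1.321, -0.067], TCP at [225.67, 501.56, 219.446] pointing down, gripper open.
Joint ranges: [-3.03, 3.03], [-0.79, 2.21], [0.23, 2.52], [-1.04, 4.18], [0, 3.07], [-2.55, 2.55]. Speed limits (rad/s): [2.22, 2.22, 2.57, 3.14, 3.14, 3.14].

### API

Orientations are given as [roll, pitch, yaw] about the fixed x, y, z axes, in that order (R = Rz(yaw) Ry(pitch) Rx(roll)).
In Python, from cell import manip, optics, workorder gives the robot as it stands. The module is installed in compiled form; this text tells all that it offers.
- The arm moves only by the tool jog_arm, never from a script. Its argument "deltas" is text: rows parted by semicolons, each of 5 numbers parted by spaces: the shift along the tool's x, y, z in mm, then the turn about the tool's z in rad, then the finger opening in mm, from 0 to 94. In form: tx ty tz twist grip; .... A call has exactly 10 rows; each row is the pose to reach, as a shift and turn from the pose commanded when the call began, along the tool's axes at that moment; what a row does not reach only later rows make up. A row lasts 1/8 s, in which the tool goes at most 62.5 mm and 10.7 degrees, less where a joint would pass 70% of its speed; a pose out of reach is approached as far as the arm can. A call with a gripper value outside its range is refused whole. The fingers move at their own pace and stop on an object; "squeeze" is the grip in N (left out, the last holds). Time passes only in rows, so rows that repeat a pose let the fingers close, or fill a call up. It gives the time, the measured TCP pose, the force and the opening at its end, in the units of the state.
- manip.read_state(): the state, without advancing time (a new reading comes with each control period).
- optics.camera(name): name is "scene" or "top" or "wrist"; returns (picture, depth): 400x640x3 uint8, red, green, blue; 400x640 float32, mm along the optical axis (not along the pixel's ray), 0 where there is no reading.
- optics.get_calibration(name): a dict with "intrinsics" (3x3 intrinsics, pixels), "dist_coeffs" ([k1, k2, p1, p2, k3] as OpenCV has them; the pictures are not rectified), "R" (3x3) and "t" (3): a world point X has camera coordinates R X + t; the wrist camera has in their place "hand_eye" (4x4, takes a point from camera to tool coordinates, whose origin is the TCP and whose axes are the flange's). Camera axes: x right, y down, z forward; pixel columns grow to the right and rows downward; lengths in mm; the calibration is good to about 2 mm. A picture is of the moment at which its call begins: read the wrist's pose just before it. get_calibration takes no time and is no camera call.
- workorder.sign_off(): hands the job in, once; it reports no verdict.
The state is a dict: "clock": time; "joints": joint angles; "qd": joint speeds; "effort": joint torques, N m; "eef_pos": TCP position; "eef_rot": TCP orientation; "wrist_force": force on the tool from outside, world axes, zero at the start; "moment": the same for the moment, N m; "finger_gap": finger opening in mm.
Only numpy, scipy, OpenCV 4.12 (cv2) and the standard library are available. Lean on these libraries where they do the work, as an engineer would, in place of code of your own. Each camera call takes 0.05 s, during which the arm holds its last target.

## Working session

There is one attempt and no reset: what is moved stays moved. The work goes in short steps, Python scripts to look and compute and a tool call to move; the robot and the scene stay as the last step left them, time stands still between calls to the robot, and variables do not carry over. Pictures are saved under pics/ and viewed, and the job is handed in when it is done.

Besides the shell and the picture viewer there is one more tool, called after "Emit:" as name(argument=value, ...), one argument or row to a line, values as JSON. jog_arm: Moves the arm, as the interface text tells. Its arguments: {"type":"object","properties":{"deltas":{"type":"string"},"squeeze":{"type":"number"}},"required":["deltas"]}

```bash
mkdir -p pics; ls; python3 - <<'E'
from cell import manip, optics, workorder
import cv2,numpy as np
print(manip.read_state(), manip.tcp_to_tips)
for n in ["scene","top","wrist"]:
    p,d=optics.camera(n); cv2.imwrite(f"pics/{n}0.png",p[:,:,::-1]); np.savez(f"pics/{n}0.npz",p=p,d=d)
    print(n,optics.get_calibration(n))
E
```

```text
pics
{'clock': 0.0, 'joints': array([ 1.08140059e+00,  3.00466677e-01,  1.52159463e+00,  1.90033690e-05,
        1.32068574e+00, -6.66020794e-02]), 'qd': array([ 1.12398476e-03,  5.07968892e-04,  2.07425403e-03, -4.12879612e-04,
       -8.63416025e-05, -7.95508419e-04]), 'effort': array([-6.93408697e-05, -5.31815815e+01, -3.52742743e+01,  7.08748936e-02,
        2.43919948e-02, -8.90864521e-05]), 'eef_pos': array([225.55265934, 501.35087404, 218.88301226]), 'eef_rot': array([-3.14044204e+00, -9.51944385e-05,  2.71879423e+00]), 'wrist_force': array([ 0.33980598,  0.75225618, -0.3186099 ]), 'moment': array([ 0.0258742 ,  0.00617517, -0.01083515]), 'finger_gap': 94.06156304607671} 14.0
scene {'intrinsics': array([[505.48236446,   0.        , 315.13789712],
       [  0.        , 505.48236446, 193.24272432],
       [  0.        ,   0.        ,   1.        ]]), 'dist_coeffs': array([0.01644128, 0.        , 0.        , 0.        , 0.        ]), 'R': array([[-0.87742621, -0.47968727,  0.00483456],
       [-0.37666764,  0.68267572, -0.62615921],
       [ 0.29706016, -0.55122952, -0.77968024]]
[... 448 characters left out ...]
29953, -0.9924593 ]]), 't': array([  75.60101468,  578.34666936, 1178.69349042])}
wrist {'intrinsics': array([[333.51571604,   0.        , 319.49276579],
       [  0.        , 333.51571604, 196.92721833],
       [  0.        ,   0.        ,   1.        ]]), 'dist_coeffs': array([-0.04318063,  0.        ,  0.        ,  0.        ,  0.        ]), 'hand_eye': array([[-3.48534206e-04, -9.62513146e-01, -2.71234811e-01,
         7.82982197e+01],
       [ 9.99999913e-01, -2.73214685e-04, -3.15451580e-04,
         1.57898574e-01],
       [ 2.29520959e-04, -2.71234898e-01,  9.62513157e-01,
        -1.64270914e+02],
       [ 0.00000000e+00,  0.00000000e+00,  0.00000000e+00,
         1.00000000e+00]])}
```

View pics/scene0.png

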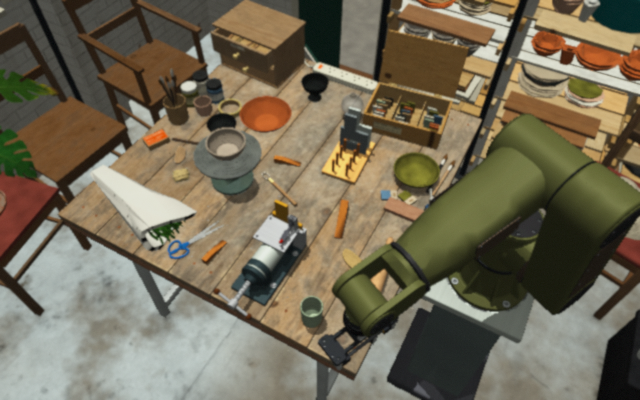

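View pics/top0.png

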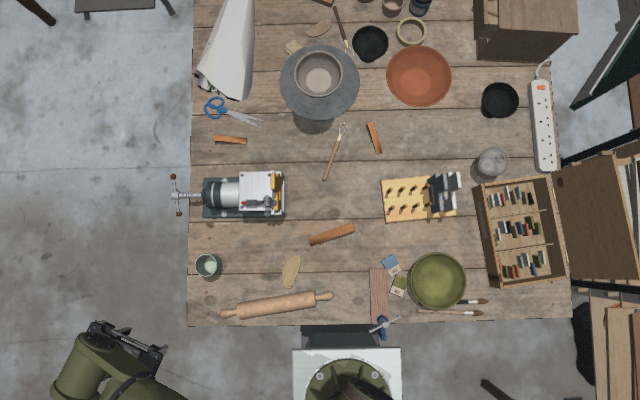

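View pics/wrist0.png

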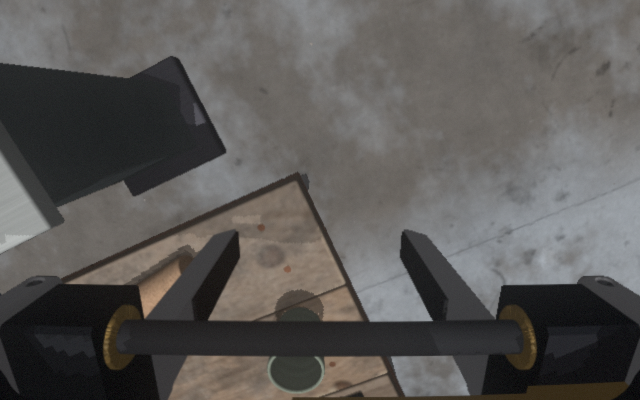

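```bash
cat > h.py <<'E'
import cv2,numpy as np
from cell import manip, optics
from scipy.spatial.transform import Rotation as Ro
def snap(n,f):
    s=manip.read_state(); p,d=optics.camera(n); c=optics.get_calibration(n)
    if n=="wrist":
        T=np.eye(4);T[:3,:3]=Ro.from_euler('xyz',s['eef_rot']).as_matrix();T[:3,3]=s['eef_pos']
        W=T@c['hand_eye']
    else:
        W=np.eye(4);W[:3,:3]=c['R'].T;W[:3,3]=-c['R'].T@c['t']
    np.savez(f"pics/{f}.npz",p=p,d=d,W=W,K=c['intrinsics'],D=c['dist_coeffs']); cv2.imwrite(f"pics/{f}.png",p[:,:,::-1])
class V:
    def __init__(s,f,n=None):
        z=np.load(f"pics/{f}.npz"); s.p=z['p'];s.d=z['d']
        if n:
            c=optics.get_calibration(n);s.K=c['intrinsics'];s.D=c['dist_coeffs'];s.W=np.eye(4);s.W[:3,:3]=c['R'].T;s.W[:3,3]=-c['R'].T@c['t']
        else: s.W=z['W'];s.K=z['K'];s.D=z['D']
        v,u=np.mgrid[0:400,0:640]
        q=cv2.undistortPoints(np.stack([u.ravel(),v.ravel()],1).astype(np.float64)[:,None],s.K,s.D)[:,0]
        s.ray=np.c_[q,np.ones(len(q))].reshape(400,640,3)
        s.X=(s.ray*s.d[...,None])@s.W[:3,:3].T+s.W[:3,3]
        s.hsv=cv2.cvtColor(s.p,cv2.COLOR_RGB2HSV)
    def atz(s,u,v,z):
        q=cv2.undistortPoints(np.array([[[u,v]]],float),s.K,s.D)[0,0]; r=s.W[:3,:3]@np.r_[q,1]; o=s.W[:3,3]
        return o+r*(z-o[2])/r[2]
    def crop(s,f,u0,u1,v0,v1,k):
        cv2.imwrite(f"pics/{f}.png",cv2.resize(s.p[v0:v1,u0:u1,::-1],None,fx=k,fy=k,interpolation=cv2.INTER_CUBIC))
E
python3 - <<'E'
from h import *
t=V("top0","top")
t.crop("t_ext",165,365,150,290,4)
t.crop("t_rack",360,560,130,280,4)
for (u,v) in [(332,234),(374,137),(230,140),(207,265),(437,281),(260,185),(400,195)]: print(u,v,t.X[v,u].round(1))
# wedges blobs
m=((t.hsv[...,0]<16)&(t.hsv[...,1]>130)&(t.hsv[...,2]>90)).astype(np.uint8)
n,l,st,ce=cv2.connectedComponentsWithStats(m)
for i in range(1,n):
    if st[i,4]>80:
        P=t.X[l==i]; r=cv2.minAreaRect(P[:,:2].astype(np.float32)); print(ce[i].round(),st[i,4],np.round(r[0]),np.round(r[1]),r[2],P[:,2].min(),P[:,2].max())
E
```

```text
332 234 [485.7  31.7  23.2]
374 137 [ 777.3 -103.4   19.5]
230 140 [781.  337.9  13.6]
207 265 [401.7 407.4   4.2]
437 281 [ 340.9 -274.3    9.6]
260 185 [622.2 229.9 110.8]
400 195 [ 598.2 -175.3   13.8]
[418.  76.] 3069 [762. -88.] [194. 688.] 51.675479888916016 0.7734554548374035 1241.2904493614562
[374. 136.] 147 [ 780. -105.] [96. 16.] 17.53158187866211 -0.5511625619303686 25.427389837815326
[229. 139.] 146 [785. 340.] [93. 17.] 84.94906616210938 2.0142104089832173 25.5838418616147
[333. 233.] 284 [486.  35.] [ 22. 133.] 18.39544105529785 2.2907009187895255 35.13148048335347
```

View pics/t_ext.png

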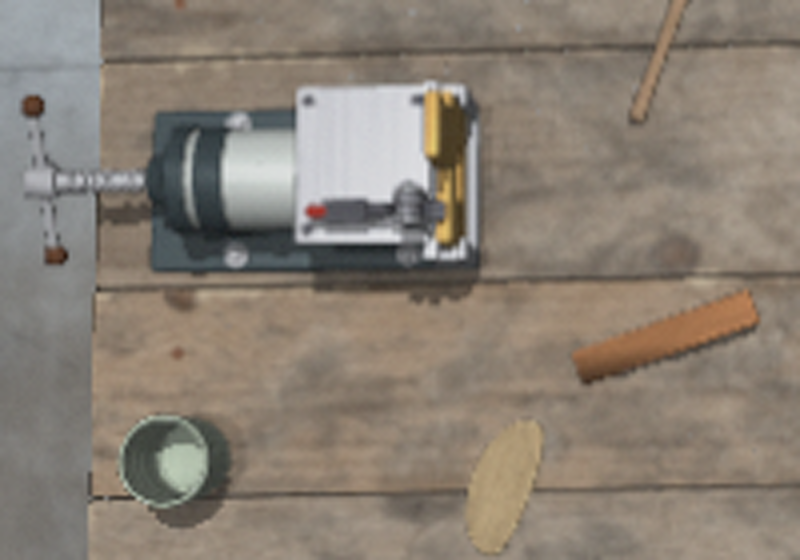

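View pics/t_rack.png

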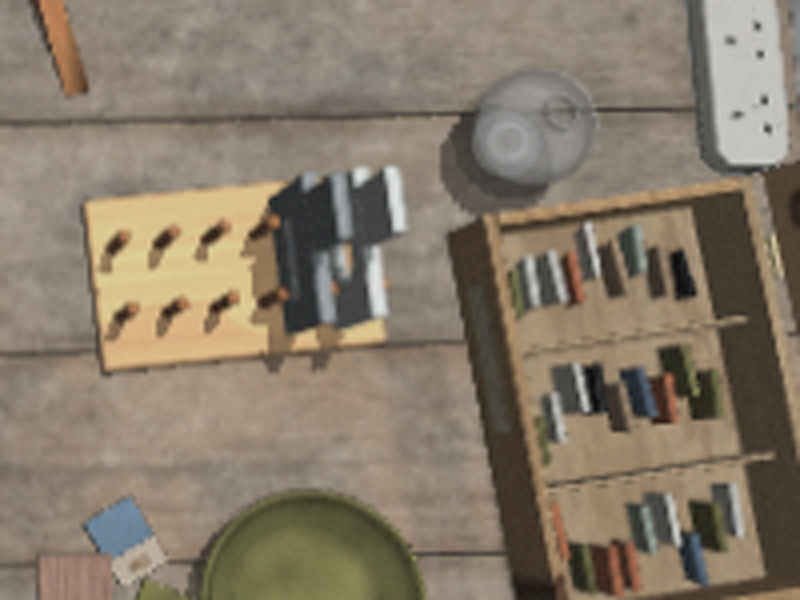

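Wedge candidates in the top picture are (333,233), about 135 mm long, (374,137), about 96 mm, and (230,140), about 93 mm. The first is the largest, so I choose it. The only brass die is in the extruder at (278,190). The two standing in the rack, near (445,190), are grey and aluminium.

```bash
python3 - <<'E'
from h import *
t=V("top0","top")
X=t.X;h=t.hsv
# wedge
m=((h[...,0]<16)&(h[...,1]>110)); m[:215]=0;m[255:]=0;m[:,:300]=0;m[:,365:]=0
P=X[m]; c,(w,hh),a=cv2.minAreaRect(P[:,:2].astype(np.float32)); print(c,w,hh,a)
d=P[:,:2]-P[:,:2].mean(0); e=np.linalg.svd(d,full_matrices=False)[2][0]; s=d@e; print(e)
for lo in range(-80,80,10):
    k=(s>=lo)&(s<lo+10)
    if k.any(): print(lo,k.sum(),np.median(P[k,2]).round(1),P[k].mean(0).round(1))
# deck
m=(np.abs(X[...,2]-112)<5); m[:,:230]=0;m[:,290:]=0;m[:160]=0;m[220:]=0
print('deck',m.sum(),np.median(X[m][:,2]),cv2.minAreaRect(X[m][:,:2].astype(np.float32)))
# rack board
m=(np.abs(X[...,2]-16)<6)&(h[...,1]>90); m[:,:375]=0;m[:,470:]=0;m[:170]=0;m[230:]=0
print('rack',m.sum(),np.median(X[m][:,2]),cv2.minAreaRect(X[m][:,:2].astype(np.float32)))
# die brass
m=(h[...,0]>18)&(h[...,0]<32)&(h[...,1]>120)
m[:,:262]=0;m[:,290:]=0;m[:165]=0;m[220:]=0
P=X[m];print('brass',m.sum(),P.min(0),P.max(0))
for lo in (100,150,160):
  q=P[P[:,2]>lo]
  if len(q)>2:print(lo,len(q),q.mean(0),cv2.minAreaRect(q[:,:2].astype(np.float32)))
# corner pixels rack via crop coordinates (crop/4+offset)
for (u,v) in [(83,203),(105,374),(386,342)]: print('rackc',t.atz(360+u/4,130+v/4,16).round(1))
for (u,v) in [(297,87),(297,242),(470,247)]: print('deckc',t.atz(165+u/4,150+v/4,112).round(1))
for (u,v) in [(153,110),(153,270),(480,270)]: print('footc',t.atz(165+u/4,150+v/4,8).round(1))
for (u,v) in [(575,355),(588,384),(748,290),(760,315)]: print('wedgec',t.atz(165+u/4,150+v/4,15).round(1), X[int(150+v/4),int(165+u/4)].round(1))
E
```

```text
(486.287109375, 34.730777740478516) 24.8321590423584 139.3142547607422 17.98737335205078
[ 0.30094008 -0.95364305]
-80 1 -0.6 [473.3 103.8  -0.6]
-70 27 5.1 [467.9  94.7   5.7]
-60 25 8.9 [469.8  85.2   9. ]
-50 28 10.0 [473.2  76.   10. ]
-40 25 11.7 [475.6  66.1  11.2]
-30 29 14.6 [478.8  56.7  14.8]
-20 28 18.7 [481.6  46.9  17.4]
-10 27 19.3 [485.   37.6  18.7]
0 29 22.1 [487.8  28.4  21.5]
10 31 25.8 [490.9  18.8  24.7]
20 30 27.6 [493.7   8.9  26. ]
30 29 28.9 [497.3  -0.5  27.6]
40 29 28.6 [500.6  -9.9  27.5]
50 29 29.3 [503.8 -19.   27.4]
60 21 28.9 [505.  -27.4  27. ]
deck 1021 110.71235477339746 ((606.5223388671875, 236.42022705078125), (109.95337677001953, 107.59587097167969), 89.10231018066406)
rack 1288 14.696621190151973 ((589.5431518554688, -228.09307861328125), (127.13599395751953, 210.94900512695312), 4.176813125610352)
brass 194 [552.53364697 180.45138407  42.09723311] [651.89907937 190.19008999 188.85358254]
100 126 [606.69871463 183.3812214  148.82636719] ((601.9970092773438, 184.49989318847656), (6.788290500640869, 98.36996459960938), 89.48103332519531)
150 59 [618.6255461  183.67835487 178.6518779 ] ((619.6094360351562, 184.28506469726562), (6.179769515991211, 38.97122573852539), 88.42222595214844)
160 58 [618.94294743 183.60539035 179.04432291] ((619.9629516601562, 184.2175750732422), (6.1221699714660645, 38.23288345336914), 88.73521423339844)
rackc [ 642.5 -118.9   16. ]
rackc [ 513.5 -130.2   16. ]
rackc [ 532.4 -341.1   16. ]
deckc [660.9 287.9 112. ]
deckc [552.  287.5 112. ]
deckc [545.8 167.7 112. ]
footc [667.  420.8   8. ]
footc [544.2 419.1   8. ]
footc [538.9 171.3   8. ]
wedgec [473.5 100.8  15. ] [476.2 103.5   3.3]
wedgec [451.9  91.6  15. ] [452.2  92.2  -1.1]
wedgec [518.8 -28.7  15. ] [ 5.214e+02 -2.960e+01  2.000e-01]
wedgec [500.1 -37.   15. ] [503.1 -38.    1.1]
```

```bash
cat >> h.py <<'E'
def go(x,y,z,yaw,ref=None):
    """tool deltas from current pose (or commanded ref [x,y,z,yaw]) to target"""
    if ref is None:
        s=manip.read_state(); ref=list(s['eef_pos'])+[s['eef_rot'][2]]
    d=np.array([x,y,z])-ref[:3]; a=ref[3]
    ty=(yaw-a+np.pi)%(2*np.pi)-np.pi
    # tool z down: positive twist about tool z = negative yaw
    print('tool',np.round([d[0]*np.cos(a)+d[1]*np.sin(a), d[0]*np.sin(a)-d[1]*np.cos(a), -d[2], -ty],3), 'ref',np.round(ref,3))
E
python3 -c "
from h import *
go(503,-12,200,1.895,[225.67,501.56,219.446,2.719])"
```

```text
tool [-463.557 -354.641   19.446    0.824] ref [225.67  501.56  219.446   2.719]
```

Emit:
jog_arm(
  deltas="-46 -35 2 0.08 94; -93 -71 4 0.16 94; -139 -106 6 0.25 94; -185 -142 8 0.33 94; -232 -177 10 0.41 94; -278 -213 12 0.49 94; -325 -248 14 0.58 94; -371 -284 16 0.66 94; -417 -319 18 0.74 94; -463.5 -354.6 19.4 0.824 94",
)

```text
clock: 1.4
eef_pos: [503.4, -13.9, 199.9]
eef_rot: [-3.142, -0.0, 1.892]
wrist_force: [0.2, 0.3, 0.2]
finger_gap: 93.6
```

```bash
python3 - <<'E'
from h import *
s=manip.read_state(); print(s['eef_pos'],s['eef_rot'],abs(s['qd']).max())
snap("wrist","w1"); print(manip.read_state()['eef_pos'])
E
```

```text
[503.42954393 -13.86847771 199.93264819] [-3.14158559e+00 -8.49795316e-05  1.89200396e+00] 0.8160104352268174
[505.43113153 -18.6933986  199.53139066]
```

View pics/w1.png

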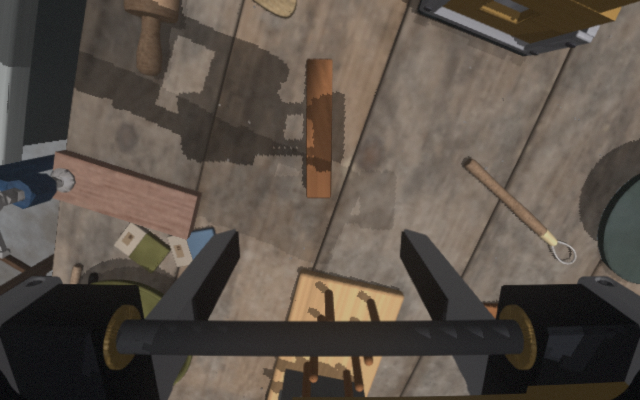

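```bash
python3 - <<'E'
from h import *
for i in range(3): snap("wrist","w2")
s=manip.read_state(); print(s['eef_pos'],s['eef_rot'],abs(s['qd']).max())
v=V("w2"); h=v.hsv
m=((h[...,0]<16)&(h[...,1]>120)&(v.X[...,2]<40)&(v.X[...,2]>2)); m[230:]=0;m[:,:285]=0;m[:,350:]=0;m[:40]=0
n,l,st,ce=cv2.connectedComponentsWithStats(m.astype(np.uint8)); i=1+np.argmax(st[1:,4]); m=l==i; print(st[i])
P=v.X[m];r=cv2.minAreaRect(P[:,:2].astype(np.float32));print(r,P[:,2].min(),P[:,2].max())
b=cv2.boxPoints(r);print(b.round(1))
d=P[:,:2]-P[:,:2].mean(0); e=np.linalg.svd(d,full_matrices=False)[2][0]; print(e,np.degrees(np.arctan2(e[1],e[0])))
v.crop("w2c",260,380,40,220,3)
# top edges
for lo in range(-80,80,10):
    s=d@e;k=(s>=lo)&(s<lo+10)
    if k.any(): print(lo,P[k].mean(0).round(1))
E
```

```text
[502.71577205 -12.56256358 199.5411487 ] [-3.14063382e+00 -6.04007327e-04  1.89342238e+00] 0.03975223740770408
[ 307   60   26  138 3351]
((486.4285583496094, 35.77250671386719), (25.123088836669922, 137.79998779296875), 17.772192001342773) 2.741302749601175 31.204904401327724
[[453.4  97.6]
 [495.5 -33.7]
 [519.4 -26. ]
 [477.4 105.2]]
[ 0.30539911 -0.95222444] -72.21782329018205
-70 [467.   98.    5.4]
-60 [469.3  89.5   7.7]
-50 [471.9  80.   10. ]
-40 [475.4  70.6  12.6]
-30 [478.2  60.8  15.1]
-20 [481.7  51.3  17.7]
-10 [484.5  41.9  20. ]
0 [487.8  32.6  22.5]
10 [490.6  22.8  25. ]
20 [493.8  13.2  27.5]
30 [496.7   3.7  28.9]
40 [499.6  -5.7  28.9]
50 [502.9 -15.2  29. ]
60 [506.2 -24.6  28.8]
70 [503.  -31.1  27. ]
```

View pics/w2c.png

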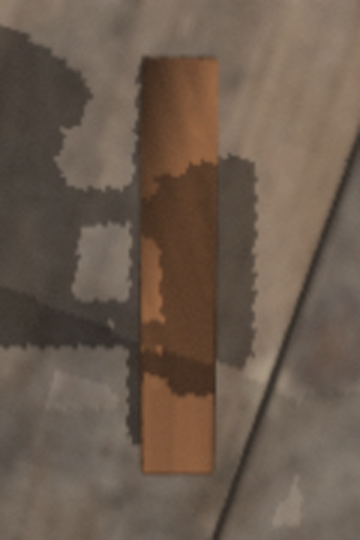

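The crop shows one wedge 139 x 25 mm, rising to 29 mm at the heel, with the heel end at v≈198 and the tip at v≈60. That matches the largest wedge. The heel point is about (500.7, -8.9), yaw 1.881.

```bash
python3 -c "
from h import *
go(500.7,-8.9,19,1.881,[503,-12,200,1.895])"
```

```text
tool [ 3.671e+00 -1.193e+00  1.810e+02  1.400e-02] ref [503.    -12.    200.      1.895]
```

Emit:
jog_arm(
  deltas="3.7 -1.2 20 0.014 94; 3.7 -1.2 50 0.014 94; 3.7 -1.2 85 0.014 94; 3.7 -1.2 120 0.014 94; 3.7 -1.2 150 0.014 94; 3.7 -1.2 170 0.014 94; 3.7 -1.2 181 0.014 94; 3.7 -1.2 181 0.014 94; 3.7 -1.2 181 0.014 94; 3.7 -1.2 181 0.014 60",
)

```text
clock: 2.85
eef_pos: [500.9, -8.8, 19.8]
eef_rot: [3.14, 0.0, 1.881]
wrist_force: [-0.5, 0.5, 0.2]
finger_gap: 87.1
```

Emit:
jog_arm(
  deltas="0 0 0 0 40; 0 0 0 0 25; 0 0 0 0 15; 0 0 0 0 10; 0 0 0 0 10; 0 0 0 0 10; 0 0 0 0 10; 0 0 0 0 10; 0 0 0 0 10; 0 0 -5 0 10",
  squeeze=45,
)

```text
clock: 4.1
eef_pos: [500.3, -8.9, 24.0]
eef_rot: [-3.141, -0.0, 1.881]
wrist_force: [-0.3, -0.4, -1.7]
finger_gap: 25.5
```

```bash
python3 -c "
from h import *
go(500,150,300,0,[500.7,-8.9,24,1.881])"
```

```text
tool [ 151.53    47.838 -276.       1.881] ref [500.7    -8.9    24.      1.881]
```

Emit:
jog_arm(
  deltas="0 0 -30 0 10; 0 0 -75 0.1 10; 15 5 -120 0.28 10; 35 11 -160 0.46 10; 60 19 -195 0.64 10; 85 27 -225 0.82 10; 110 35 -250 1.0 10; 130 41 -265 1.18 10; 145 46 -273 1.36 10; 151.5 47.8 -276 1.54 10",
)

```text
clock: 5.35
eef_pos: [499.7, 150.8, 300.8]
eef_rot: [3.142, -0.001, 0.336]
wrist_force: [0.3, -0.5, -1.2]
finger_gap: 26.0
```

```bash
python3 -c "
from h import *
go(500,150,300,0,[500,150,300,1.881-1.54])"
```

```text
tool [0.    0.    0.    0.341] ref [5.00e+02 1.50e+02 3.00e+02 3.41e-01]
```

Emit:
jog_arm(
  deltas="0 0 0 0.16 10; 0 0 0 0.3 10; 0 0 0 0.341 10; 0 0 0 0.341 10; 0 0 0 0.341 10; 0 0 0 0.341 10; 0 0 0 0.341 10; 0 0 0 0.341 10; 0 0 0 0.341 10; 0 0 0 0.341 10",
)

```text
clock: 6.6
eef_pos: [499.8, 150.0, 300.0]
eef_rot: [3.142, 0.0, -0.0]
wrist_force: [0.0, -0.3, -1.0]
finger_gap: 25.6
```

```bash
python3 - <<'E'
from h import *
s=manip.read_state(); print(s['eef_pos'],s['eef_rot'],abs(s['qd']).max())
snap("wrist","w3")
E
```

```text
[499.8329259  150.00402049 300.03656614] [ 3.14156091e+00  5.04961855e-05 -1.25497083e-04] 0.0008396384064805647
```

View pics/w3.png

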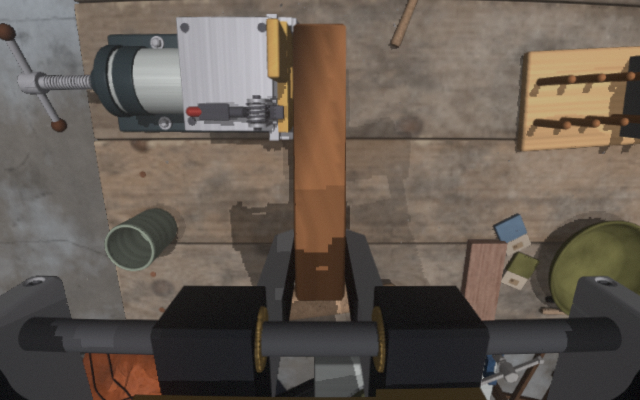

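The picture shows the deck at u 178–275, v 17–131, with the red catch tail at (193,112). The brass tab is at (275,48). The wedge is held straight, tip up, at u 294–346.

```bash
python3 - <<'E'
from h import *
v=V("w3");X=v.X;h=v.hsv
v.crop("w3c",80,300,0,150,3.6)
R=np.zeros((400,640),bool);R[0:150,170:300]=1
m=R&(np.abs(X[...,2]-112)<4)&(h[...,1]<60);
print('deck',m.sum(),np.median(X[m][:,2]),cv2.minAreaRect(X[m][:,:2].astype(np.float32)),X[m].min(0),X[m].max(0))
# edges via fit: for each row, min u (y=-6 edge)
n,l,st,ce=cv2.connectedComponentsWithStats(m.astype(np.uint8));i=1+np.argmax(st[1:,4]);m=l==i
rows=[r for r in range(25,100) if m[r].any()]
L=np.array([X[r,np.where(m[r])[0].min()] for r in rows]);print('yedge',np.polyfit(L[:,0]-600,L[:,1],1))
cols=range(182,262);B=np.array([X[np.where(m[:,c])[0].max(),c] for c in cols]);print('x- edge',np.polyfit(B[:,1]-240,B[:,0],1))
T=np.array([X[np.where(m[:,c])[0].min(),c] for c in cols]);print('x+ edge',np.polyfit(T[:,1]-240,T[:,0],1), T[:,2].mean())
b=R&(h[...,0]>15)&(h[...,0]<32)&(h[...,1]>120)&(X[...,2]>165);P=X[b];print('tab',b.sum(),P.min(0),P.max(0),cv2.minAreaRect(P[:,:2].astype(np.float32)))
b=R&(h[...,0]>15)&(h[...,0]<32)&(h[...,1]>120)&(X[...,2]>95)&(X[...,2]<125);P=X[b];print('shoulder',b.sum(),P.min(0),P.max(0),np.median(P,0))
b=R&((h[...,0]<8)|(h[...,0]>172))&(h[...,1]>130);P=X[b];print('red',b.sum(),P.min(0),P.max(0),P.mean(0))
# gray catch bits above deck
b=R&(X[...,2]>117)&(h[...,1]<80);b[:,:185]=0;P=X[b]
for lo in range(170,270,8):
    k=(P[:,1]>=lo)&(P[:,1]<lo+8)
    if k.any(): print(lo,k.sum(),P[k].min(0).round(),P[k].max(0).round())
# wedge
R2=np.zeros((400,640),bool);R2[20:232,285:352]=1
b=R2&(X[...,2]>200)
P=X[b];print('wedge',b.sum(),cv2.minAreaRect(P[:,:2].astype(np.float32)),P.min(0),P.max(0))
for lo in range(480,640,15):
    k=(P[:,0]>=lo)&(P[:,0]<lo+15)
    if k.any(): print(lo,k.sum(),np.median(P[k],0).round(1),P[k][:,1].min().round(1),P[k][:,1].max().round(1))
E
```

```text
deck 8568 111.00695358972212 ((607.2353515625, 242.0184326171875), (98.28739929199219, 110.9332046508789), 89.29661560058594) [551.46605046 193.43865559 108.36398379] [662.64430419 291.61652685 114.41719688]
yedge [-8.76145139e-03  2.90125325e+02]
x- edge [-1.74625777e-01  5.59302702e+02]
x+ edge [1.09726197e-02 6.61483264e+02] 110.70236110427727
tab 681 [579.48858376 149.8669232  177.19936281] [642.69617057 190.55608544 464.30329904] ((606.4268798828125, 178.28187561035156), (73.93391418457031, 25.80904769897461), 27.2849063873291)
shoulder 500 [552.20610471 181.44022516  96.34024679] [654.82463529 191.96643704 124.31628265] [582.78511119 184.64441537 118.90204723]
red 100 [568.96333577 266.71795643 128.70258453] [575.77878323 278.71642501 134.61109808] [572.5054884  272.42658538 132.01898253]
178 26 [551. 181. 119.] [643. 186. 185.]
186 186 [551. 186. 118.] [644. 194. 185.]
194 370 [557. 194. 118.] [584. 202. 173.]
202 326 [557. 202. 122.] [587. 210. 174.]
210 101 [560. 210. 148.] [583. 218. 171.]
218 71 [560. 218. 121.] [583. 226. 151.]
226 79 [567. 226. 134.] [576. 234. 141.]
234 135 [564. 234. 134.] [580. 242. 142.]
242 133 [564. 242. 134.] [580. 250. 139.]
250 126 [565. 250. 131.] [580. 258. 136.]
258 123 [565. 258. 129.] [580. 266. 134.]
266 30 [565. 266. 128.] [580. 273. 131.]
wedge 11006 ((563.8474731445312, 150.25717163085938), (37.169551849365234, 108.27226257324219), 89.65658569335938) [509.61700537 131.99318839 282.96591733] [617.91751601 169.16174661 464.30329904]
495 4 [509.8 165.6 286.2] 134.7 166.6
510 758 [521.5 149.6 309.1] 132.0 169.2
525 1622 [532.5 150.1 306.4] 137.1 162.6
540 1664 [547.7 150.1 302.6] 137.2 163.0
555 1646 [562.5 150.1 298.9] 137.2 162.9
570 1729 [577.7 149.9 295.3] 137.2 163.0
585 1639 [592.5 150.  291.4] 137.2 162.9
600 1655 [607.4 150.  287.8] 137.1 162.9
615 289 [616.3 150.  285.4] 137.2 162.8
```

View pics/w3c.png

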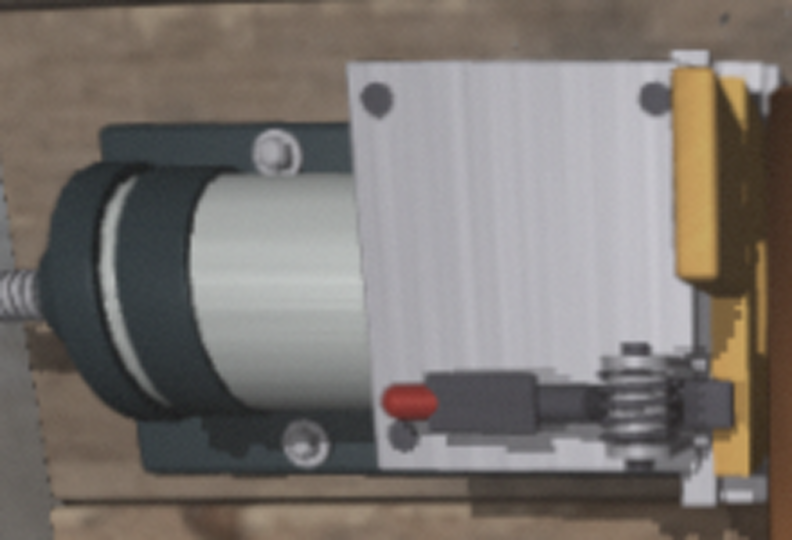

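```bash
python3 -c "
from h import *
go(405,249.5,133,-0.01,[500,150,300,0])"
```

```text
tool [-9.50e+01 -9.95e+01  1.67e+02  1.00e-02] ref [500 150 300   0]
```

Emit:
jog_arm(
  deltas="-25 -25 0 0.01 10; -60 -62 5 0.01 10; -90 -93 20 0.01 10; -95 -99.5 50 0.01 10; -95 -99.5 90 0.01 10; -95 -99.5 125 0.01 10; -95 -99.5 150 0.01 10; -95 -99.5 163 0.01 10; -95 -99.5 167 0.01 10; -95 -99.5 167 0.01 10",
)

```text
clock: 7.9
eef_pos: [405.1, 249.7, 133.6]
eef_rot: [-3.141, -0.001, -0.01]
wrist_force: [0.5, 0.4, -1.1]
finger_gap: 25.3
```

```bash
python3 - <<'E'
from h import *
s=manip.read_state(); print(s['eef_pos'],s['eef_rot'],s['wrist_force'])
snap("wrist","w4");v=V("w4");X=v.X;h=v.hsv
v.crop("w4c",200,440,0,200,3.2)
E
```

```text
[405.14252771 249.66341367 133.63279402] [-3.14120286e+00 -7.26097598e-04 -1.01982444e-02] [ 0.48673078  0.41822162 -1.08872818]
```

View pics/w4c.png

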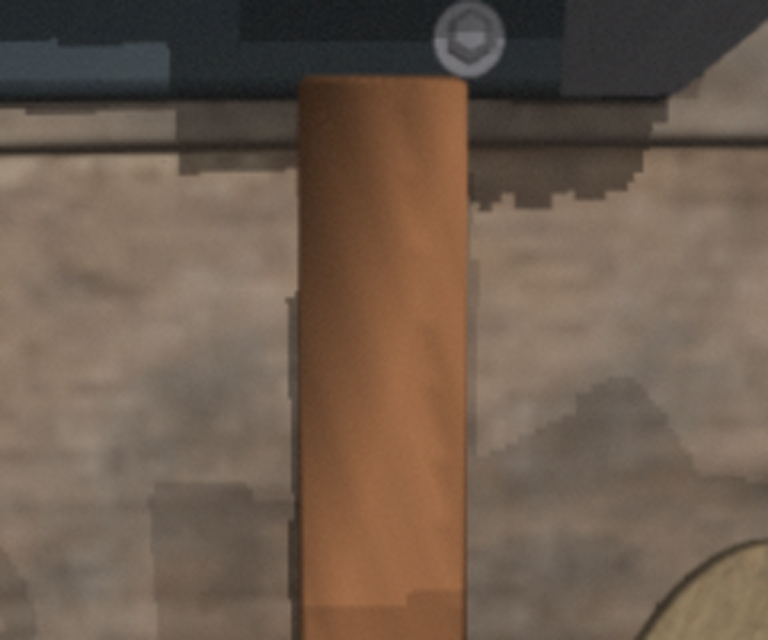

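Emit:
jog_arm(
  deltas="10 0 0 0 10; 20 0 0 0 10; 30 0 0 0 10; 40 0 0 0 10; 46 0 0 0 10; 46 0 0 0 10; 46 0 0.5 0 10; 46 0 1 0 10; 46 0 1.5 0 10; 46 0 2 0 10",
  squeeze=55,
)

```text
clock: 9.2
eef_pos: [450.8, 249.1, 131.1]
eef_rot: [-3.142, -0.0, -0.01]
wrist_force: [-0.1, 0.3, -0.4]
finger_gap: 25.9
```

```bash
python3 - <<'E'
from h import *
snap("scene","s1");v=V("s1");v.crop("s1c",210,370,180,300,5)
snap("wrist","w5");v=V("w5");v.crop("w5c",200,440,0,200,3.2)
s=manip.read_state(); print(s['eef_pos'],s['eef_rot'],s['wrist_force'])
E
```

```text
[450.8302408  249.05789135 131.02790961] [ 3.14158530e+00  1.95546673e-05 -1.01413030e-02] [-0.31342211  0.18959748 -0.47087369]
```

View pics/s1c.png

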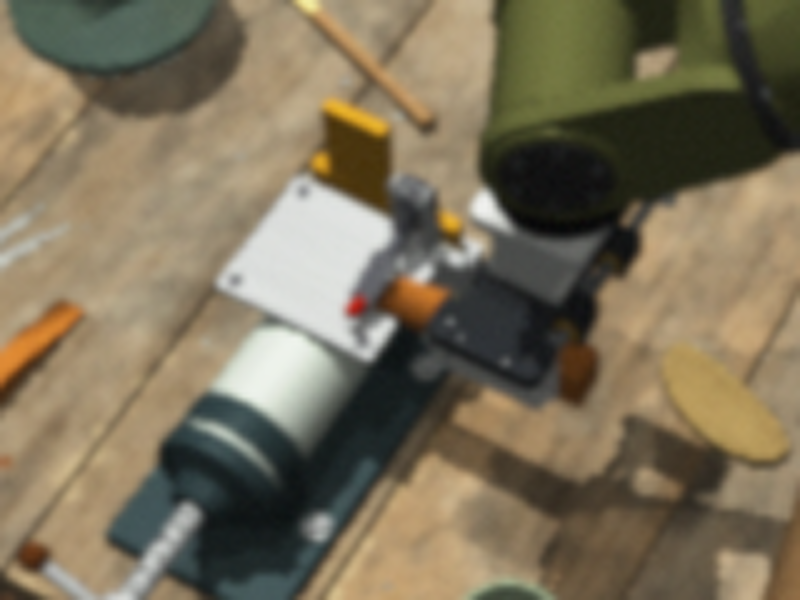

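View pics/w5c.png

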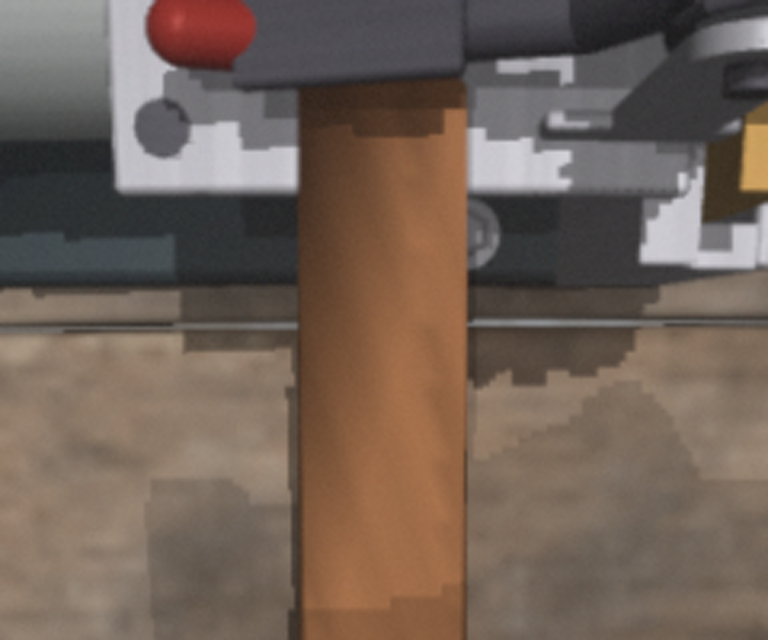

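Emit:
jog_arm(
  deltas="3 0 0 0 10; 7 0 0 0 10; 11 0 0 0 10; 15 0 0 0 10; 19 0 0 0 10; 23 0 0 0 10; 27 0 0 0 10; 31 0 0 0 10; 35 0 0 0 10; 38 0 0 0 10",
)

```text
clock: 10.55
eef_pos: [488.5, 248.6, 131.0]
eef_rot: [3.141, 0.002, -0.01]
wrist_force: [-5.6, -0.1, 2.7]
finger_gap: 25.5
```

```bash
python3 - <<'E'
from h import *
snap("wrist","w6");v=V("w6")
s=manip.read_state(); print(s['eef_pos'],s['eef_rot'],s['wrist_force'])
cv2.imwrite("pics/w6s.png",v.p[:,:,::-1])
E
```

```text
[488.95239497 248.63427332 131.04353115] [ 3.14142641e+00  8.64472009e-04 -1.01832992e-02] [-1.54051589e+00 -3.72549124e-01  5.94247621e-06]
```

View pics/w6s.png

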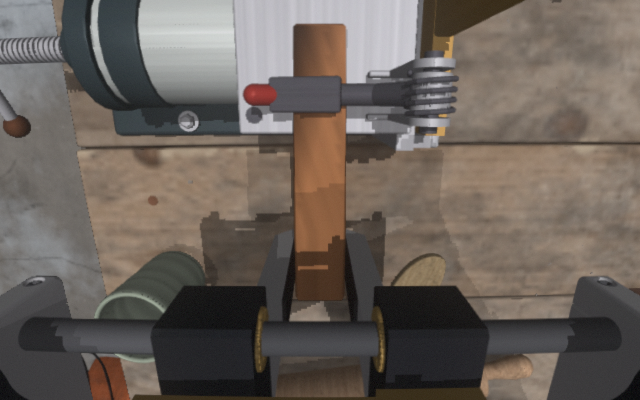

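The wedge tip, at (320,25), has passed under the tail at (305,95), and the forces are small. I continue.

Emit:
jog_arm(
  deltas="4 0 0 0 10; 9 0 0 0 10; 14 0 0 0 10; 19 0 0 0 10; 24 0 0 0 10; 29 0 0 0 10; 34 0 0 0 10; 38 0 0 0 10; 42 0 0 0 10; 44 0 0 0 10",
)

```text
clock: 11.85
eef_pos: [532.4, 248.4, 131.1]
eef_rot: [3.141, 0.002, -0.01]
wrist_force: [-9.3, -0.7, 4.3]
finger_gap: 25.8
```

Emit:
jog_arm(
  deltas="2 0 0 0 10; 4 0 0 0 10; 5.5 0 0 0 10; 6 0 0 0 10; 6 0 0 0 10; 6 0 0 0 10; 6 0 0 0 10; 6 0 0 0 10; 6 0 0 0 10; 6 0 0 0 10",
)

```text
clock: 13.1
eef_pos: [538.3, 248.3, 131.0]
eef_rot: [3.142, 0.002, -0.01]
wrist_force: [-7.6, -0.0, 2.8]
finger_gap: 25.5
```

```bash
python3 - <<'E'
from h import *
snap("wrist","w7");v=V("w7");X=v.X;h=v.hsv
s=manip.read_state(); print(s['eef_pos'],s['eef_rot'],s['wrist_force'])
R=np.zeros((400,640),bool);R[120:230,240:420]=1
b=R&((h[...,0]<8)|(h[...,0]>172))&(h[...,1]>150)&(X[...,2]>115);P=X[b];print('red',b.sum(),P.mean(0),P.max(0))
snap("scene","s2");v=V("s2");v.crop("s2c",210,370,180,300,5)
E
```

```text
[538.28351879 248.34784539 131.05201955] [ 3.14152249e+00  1.59113667e-03 -9.86229161e-03] [-8.00013315  0.39262675  3.85962364]
red 417 [573.83115003 278.28852652 153.43624144] [618.20292125 283.50684711 295.17819485]
```

View pics/w7.png

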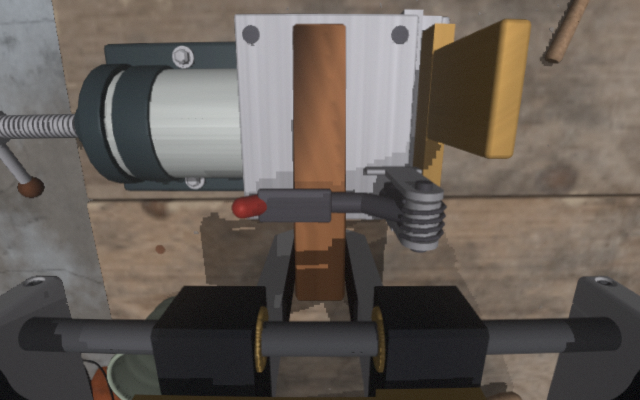

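View pics/s2c.png

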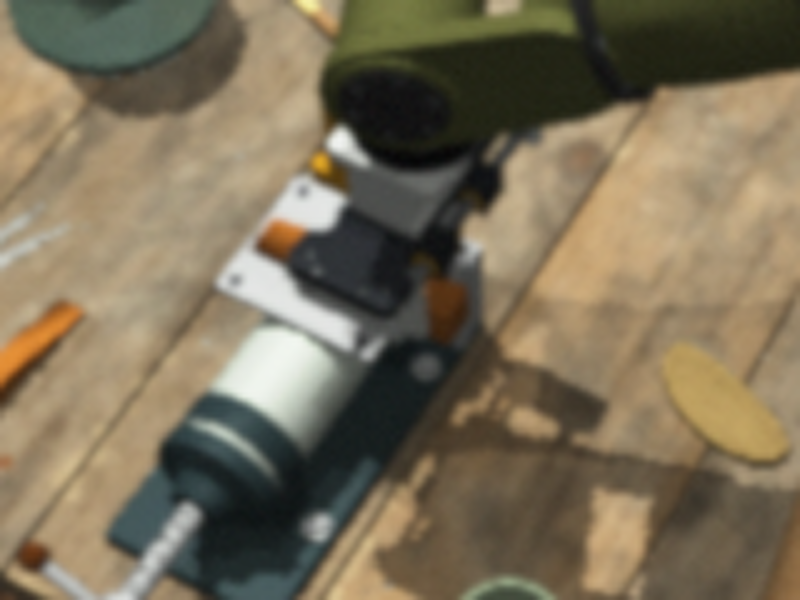

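Emit:
jog_arm(
  deltas="0 0 0 0 20; 0 0 0 0 28; 0 0 0 0 36; 0 0 0 0 44; 0 0 0 0 50; 0 0 0 0 50; 0 0 -5 0 50; 0 0 -20 0 50; 0 0 -45 0 50; 0 0 -75 0 50",
)

```text
clock: 14.45
eef_pos: [538.8, 248.1, 207.7]
eef_rot: [-3.142, -0.0, -0.01]
wrist_force: [1.2, -0.2, 0.3]
finger_gap: 49.9
```

Emit:
jog_arm(
  deltas="0 0 -30 0 60; -20 0 -65 0 70; -40 10 -100 0 80; -50 20 -110 0 94; -55 30 -110 0 94; -55 30 -110 0 94; -55 30 -110 0 94; -55 30 -110 0 94; -55 30 -110 0 94; -55 30 -110 0 94",
)

```text
clock: 15.7
eef_pos: [483.6, 218.8, 315.9]
eef_rot: [3.141, 0.0, -0.01]
wrist_force: [-0.1, -0.3, -0.6]
finger_gap: 93.9
```

```bash
python3 - <<'E'
from h import *
snap("wrist","w8");v=V("w8");X=v.X;h=v.hsv
s=manip.read_state(); print(s['eef_pos'],s['eef_rot'],s['wrist_force'])
R=np.zeros((400,640),bool);R[0:230,150:470]=1
b=R&((h[...,0]<6)|(h[...,0]>174))&(h[...,1]>150)&(X[...,2]>115)&(X[...,2]<170)&(X[...,1]>265);P=X[b];print('red',b.sum(),P.mean(0),P.max(0))
b=R&(X[...,2]>115)&(X[...,2]<190)&(h[...,1]<90)&(abs(X[...,0]-572)<9);P=X[b]
for lo in range(170,290,8):
    k=(P[:,1]>=lo)&(P[:,1]<lo+8)
    if k.any(): print(lo,k.sum(),np.percentile(P[k],[10,50,90],axis=0)[:,2].round(1),np.median(P[k],0).round(1))
m=R&(h[...,0]<16)&(h[...,1]>90)&(X[...,2]>112)&(X[...,2]<150)&(abs(X[...,1]-248)<20)
P=X[m];print('wedge',m.sum(),P.min(0),P.max(0),np.median(P,0))
for lo in range(510,670,15):
    k=(P[:,0]>=lo)&(P[:,0]<lo+15)
    if k.any(): print(lo,np.median(P[k],0).round(1))
b=R&(h[...,0]>15)&(h[...,0]<32)&(h[...,1]>120)&(X[...,2]>175)&(X[...,2]<200);P=X[b];print('tabtop',b.sum(),np.median(P,0),cv2.minAreaRect(P[:,:2].astype(np.float32)))
E
```

```text
[483.57775986 218.80441391 315.94260249] [ 3.14155749e+00  1.70802729e-04 -1.00707500e-02] [ 0.34152782 -0.09180826 -0.42329002]
red 93 [572.59104717 279.68615433 153.19687714] [576.1971353  285.79410182 156.99871281]
194 109 [163.5 168.1 170.8] [572.  199.3 168.1]
202 183 [166.2 170.3 172.2] [572.  205.7 170.3]
210 145 [156.5 165.6 169.8] [571.5 212.7 165.6]
218 98 [148.2 152.3 155.7] [571.8 221.9 152.3]
226 87 [144.4 146.5 148.3] [572.  230.5 146.5]
234 92 [143.8 146.3 147.6] [572.1 237.4 146.3]
242 149 [147.7 148.9 150. ] [572.2 245.9 148.9]
250 141 [148.3 149.2 150.1] [572.3 254.1 149.2]
258 143 [148.  149.1 149.9] [572.4 261.8 149.1]
266 135 [147.9 148.8 149.8] [572.4 269.7 148.8]
274 35 [147.8 149.  151.1] [577.1 276.  149. ]
282 9 [151.4 153.2 154.1] [575.3 285.1 153.2]
wedge 3221 [517.18131414 234.75030742 115.22978169] [655.52280552 261.13859554 143.4105343 ] [591.7006289  246.99309918 131.93841339]
510 [521.5 248.1 140.8]
525 [532.8 247.7 141. ]
540 [547.5 247.3 141. ]
555 [560.1 245.9 140.1]
570 [582.2 243.7 134.7]
585 [592.6 247.6 132. ]
600 [607.5 247.4 128.2]
615 [622.5 246.7 124.6]
630 [637.5 247.  120.9]
645 [650.2 246.  117.7]
tabtop 646 [621.72884459 186.87241252 184.85055838] ((621.4596557617188, 186.6639862060547), (9.342207908630371, 42.721012115478516), 89.1596908569336)
```

View pics/w8.png

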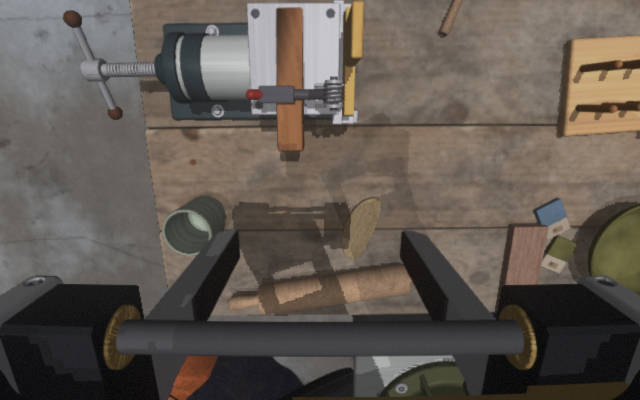

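```bash
python3 -c "
from h import *
go(621.5,186,250,-0.01)"
```

```text
tool [138.246  31.414  65.943  -0.   ] ref [ 4.83578e+02  2.18804e+02  3.15943e+02 -1.00000e-02]
```

Emit:
jog_arm(
  deltas="20 5 0 0 94; 50 12 0 0 94; 85 20 10 0 94; 115 27 25 0 94; 132 31.4 40 0 94; 138.2 31.4 55 0 94; 138.2 31.4 65.9 0 94; 138.2 31.4 65.9 0 94; 138.2 31.4 65.9 0 94; 138.2 31.4 65.9 0 94",
)

```text
clock: 17.0
eef_pos: [621.4, 186.1, 251.1]
eef_rot: [-3.141, -0.001, -0.01]
wrist_force: [-0.0, -0.2, 0.7]
finger_gap: 93.9
```

```bash
python3 - <<'E'
from h import *
s=manip.read_state(); print(s['eef_pos'],s['eef_rot'],s['wrist_force'],abs(s['qd']).max())
snap("wrist","w9");v=V("w9");X=v.X;h=v.hsv
b=(h[...,0]>15)&(h[...,0]<32)&(h[...,1]>110)&(X[...,2]>176)&(X[...,2]<195)&(abs(X[...,0]-621)<35)&(abs(X[...,1]-186)<20);P=X[b];print('tabtop',b.sum(),np.median(P,0),P.min(0),P.max(0),cv2.minAreaRect(P[:,:2].astype(np.float32)))
E
```

```text
[621.3981571  186.08826009 251.06152803] [-3.14125829e+00 -1.28722017e-03 -9.97521694e-03] [-0.00301635 -0.16920452  0.71780556] 0.005435459085450962
tabtop 706 [623.4482304  186.4614805  184.82741365] [600.96148468 181.89870686 176.16920479] [644.13420538 190.99713814 186.66102866] ((622.5211181640625, 186.35169982910156), (8.97696304321289, 43.176292419433594), 89.5738754272461)
```

View pics/w9.png

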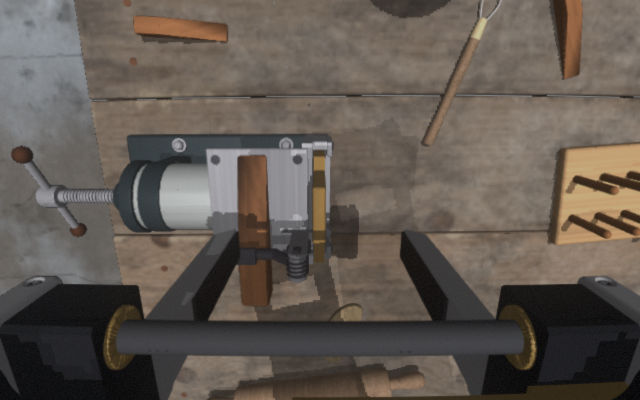

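The tab is at (319,200), centred between the fingers: (622.5, 186.4), top z 185. The wedge at (255,230) is still under the tail.

Emit:
jog_arm(
  deltas="1 -0.3 15 0 80; 1 -0.3 35 0 70; 1 -0.3 55 0 60; 1 -0.3 72 0 50; 1 -0.3 83 0 50; 1 -0.3 88 0 50; 1 -0.3 88 0 50; 1 -0.3 88 0 30; 1 -0.3 88 0 20; 1 -0.3 88 0 14",
  squeeze=30,
)

```text
clock: 18.3
eef_pos: [622.5, 186.2, 162.4]
eef_rot: [-3.142, -0.0, -0.01]
wrist_force: [0.2, 0.2, -0.2]
finger_gap: 23.4
```

Emit:
jog_arm(
  deltas="0 0 0 0 8; 0 0 0 0 4; 0 0 0 0 2; 0 0 0 0 2; 0 0 0 0 2; 0 0 0 0 2; 0 0 0 0 2; 0 0 -1 0 2; 0 0 -3 0 2; 0 0 -4 0 2",
  squeeze=40,
)

```text
clock: 19.55
eef_pos: [622.4, 186.2, 166.2]
eef_rot: [3.142, 0.0, -0.01]
wrist_force: [-0.6, -0.3, -1.8]
finger_gap: 9.6
```

```bash
python3 - <<'E'
from h import *
s=manip.read_state(); print(s['eef_pos'],s['eef_rot'],s['wrist_force'],s['moment'],s['finger_gap'])
E
```

```text
[622.41262147 186.19456557 166.17435052] [ 3.14155343e+00  9.42200260e-05 -1.01906841e-02] [-0.62917323 -0.25996114 -1.79623451] [-0.0283477   0.15967533  0.01109698] 9.646379574552315
```

Emit:
jog_arm(
  deltas="0 0 -2 0 2; 0 0 -4 0 2; 0 0 -6 0 2; 0 0 -8 0 2; 0 0 -10 0 2; 0 0 -12 0 2; 0 0 -15 0 2; 0 0 -18 0 2; 0 0 -21 0 2; 0 0 -24 0 2",
)

```text
clock: 20.8
eef_pos: [622.4, 186.2, 190.4]
eef_rot: [3.142, -0.0, -0.01]
wrist_force: [1.6, 0.0, -2.1]
finger_gap: 9.6
```

Emit:
jog_arm(
  deltas="0 0 -6 0 2; 0 0 -12 0 2; 0 0 -20 0 2; 0 0 -30 0 2; 0 0 -40 0 2; 0 0 -50 0 2; 0 0 -60 0 2; 0 0 -70 0 2; 0 0 -78 0 2; 0 0 -82 0 2",
)

```text
clock: 22.05
eef_pos: [622.5, 186.2, 272.7]
eef_rot: [-3.141, -0.0, -0.01]
wrist_force: [0.4, 0.1, -2.1]
finger_gap: 9.9
```

```bash
python3 - <<'E'
from h import *
s=manip.read_state(); print(s['eef_pos'],s['eef_rot'],s['wrist_force'],s['moment'],s['finger_gap'])
snap("wrist","w10")
snap("scene","s3");v=V("s3");v.crop("s3c",210,370,150,290,5)
E
```

```text
[622.500266   186.2213301  272.69398201] [-3.14148320e+00 -4.12571397e-04 -1.01823828e-02] [ 0.386527    0.06855615 -2.07373242] [-0.02509087  0.14214521  0.00060089] 9.891557239833936
```

View pics/w10.png

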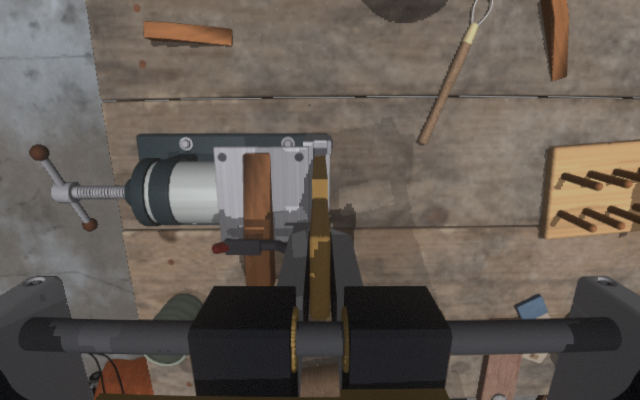

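View pics/s3c.png

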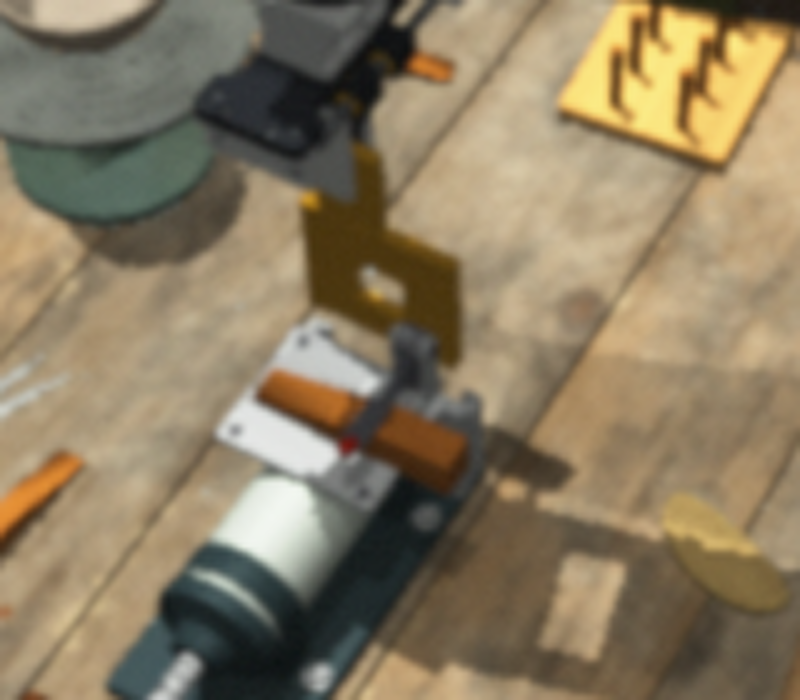

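```bash
python3 -c "
from h import *
go(605,-105,285,0.08,[622.5,186.2,272.5,-0.01])"
```

```text
tool [-1.4587e+01  2.9136e+02 -1.2500e+01 -9.0000e-02] ref [ 6.225e+02  1.862e+02  2.725e+02 -1.000e-02]
```

Emit:
jog_arm(
  deltas="0 15 -4 0 2; -2 45 -8 -0.02 2; -4 90 -12.5 -0.04 2; -6 135 -12.5 -0.06 2; -8 180 -12.5 -0.08 2; -11 225 -12.5 -0.09 2; -13 260 -12.5 -0.09 2; -14.6 280 -12.5 -0.09 2; -14.6 291.4 -12.5 -0.09 2; -14.6 291.4 -12.5 -0.09 2",
)

```text
clock: 23.4
eef_pos: [604.9, -105.1, 284.6]
eef_rot: [-3.141, 0.0, 0.08]
wrist_force: [0.1, 0.4, -1.7]
finger_gap: 10.1
```

Emit:
jog_arm(
  deltas="0 0 0 0 2; 0 0 0 0 2; 0 0 0 0 2; 0 0 0 0 2; 0 0 0 0 2; 0 0 0 0 2; 0 0 0 0 2; 0 0 0 0 2; 0 0 0 0 2; 0 0 0 0 2",
)

```text
clock: 24.65
eef_pos: [604.9, -105.0, 284.7]
eef_rot: [-3.142, -0.0, 0.08]
wrist_force: [-0.2, -0.4, -3.2]
finger_gap: 9.8
```

```bash
python3 - <<'E'
from h import *
s=manip.read_state(); print(s['eef_pos'],s['eef_rot'],s['wrist_force'],s['finger_gap'])
snap("wrist","w11")
E
```

```text
[ 604.87222104 -105.03467814  284.67012791] [-3.14158464e+00 -6.59364595e-05  7.98009441e-02] [-0.20808431 -0.3911728  -3.2207207 ] 9.841539114636422
```

View pics/w11.png

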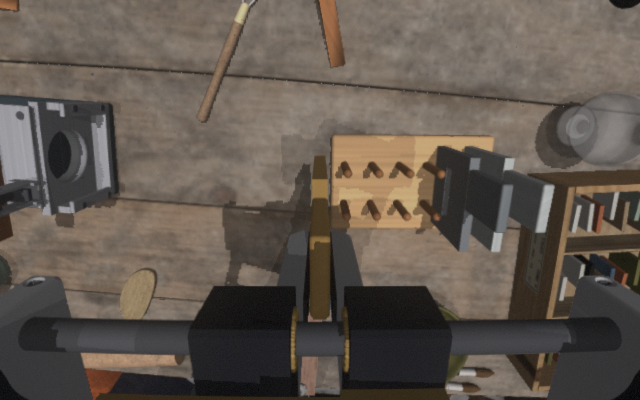

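```bash
python3 - <<'E'
from h import *
v=V("w11");X=v.X;h=v.hsv
v.crop("w11c",310,530,120,260,3.6)
R=np.zeros((400,640),bool);R[130:235,332:500]=1
m=R&(np.abs(X[...,2]-16)<4)&(h[...,1]>80)
P=X[m];r=cv2.minAreaRect(P[:,:2].astype(np.float32));print('board',m.sum(),np.median(P[:,2]),r);print(cv2.boxPoints(r).round(1))
m=R&(X[...,2]>73)&(X[...,2]<84)&(h[...,0]<25)&(h[...,1]>80)
n,l,st,ce=cv2.connectedComponentsWithStats(m.astype(np.uint8))
for i in range(1,n):
    if st[i,4]>=4: P=X[l==i];print(ce[i].round(),st[i,4],P.mean(0).round(1),P.max(0).round(1))
# board edges
mb=R&(X[...,2]<30)&(X[...,2]>8)&(h[...,1]>80)
T=np.array([X[np.where(mb[:,c])[0].min(),c] for c in range(340,430)]);p=np.polyfit(T[:,1]+180,T[:,0],1);print('x+ edge',p,T[:,2].mean())
Bm=np.array([X[np.where(mb[:,c])[0].max(),c] for c in range(340,440)]);p=np.polyfit(Bm[:,1]+180,Bm[:,0],1);print('x- edge',p,Bm[:,2].mean())
# die in hand
m=np.zeros((400,640),bool);m[150:235,305:335]=1
m&=(h[...,0]>15)&(h[...,0]<32)&(h[...,1]>90)&(X[...,2]>100);P=X[m];print('die',m.sum(),P.min(0),P.max(0))
for lo in range(130,310,20):
    k=(P[:,2]>=lo)&(P[:,2]<lo+20)
    if k.sum()>10: print(lo,k.sum(),cv2.minAreaRect(P[k][:,:2].astype(np.float32)))
E
```

```text
board 9023 14.96154624868359 ((590.4823608398438, -229.15853881835938), (128.7148895263672, 212.70877075195312), 4.331325531005859)
[[ 518.3 -128. ]
 [ 534.3 -340.1]
 [ 662.7 -330.3]
 [ 646.6 -118.2]]
[348. 173.] 53 [ 610.1 -137.2   75.4] [ 614.6 -132.9   77.4]
[379. 173.] 54 [ 612.8 -172.8   75.4] [ 616.5 -168.7   79.2]
[410. 174.] 45 [ 615.1 -208.9   75.8] [ 618.5 -205.    78.8]
[441. 174.] 54 [ 617.3 -243.8   75.6] [ 621.4 -239.7   78. ]
[346. 216.] 48 [ 559.  -140.8   75.4] [ 563.1 -136.8   77.7]
[377. 216.] 49 [ 561.3 -176.7   75.3] [ 565.1 -172.4   77.8]
[407. 216.] 47 [ 564.2 -212.5   75.5] [ 568.  -208.2   78. ]
[436. 216.] 48 [ 566.7 -247.7   75.6] [ 570.6 -243.9   78. ]
x+ edge [-8.13328852e-02  6.51003941e+02] 11.39394110207238
x- edge [-1.50834339e-01  5.24467113e+02] 14.156846979997217
die 1262 [ 613.24974145 -110.40518679  146.49455202] [684.25756085 -97.75061666 448.94612088]
150 38 ((638.1931762695312, -102.27192687988281), (0.41439753770828247, 8.723184585571289), 6.243373870849609)
170 50 ((638.2191162109375, -102.65760803222656), (0.39399948716163635, 9.192228317260742), 3.8034677505493164)
190 60 ((638.2177734375, -102.30107116699219), (0.5464665293693542, 9.125030517578125), 2.452812671661377)
210 80 ((638.1104125976562, -102.62553405761719), (0.6558377742767334, 9.4275541305542), 4.558294773101807)
230 406 ((631.4921875, -103.14595794677734), (14.028656005859375, 9.722777366638184), 4.5531439781188965)
250 163 ((625.4110107421875, -103.6572036743164), (2.497265338897705, 9.917170524597168), 2.6003782749176025)
270 223 ((620.2139282226562, -103.94275665283203), (12.935770988464355, 11.830681800842285), 5.057051181793213)
290 226 ((625.7274780273438, -103.56756591796875), (1.823288917541504, 9.615083694458008), 5.2384772300720215)
```

View pics/w11c.png

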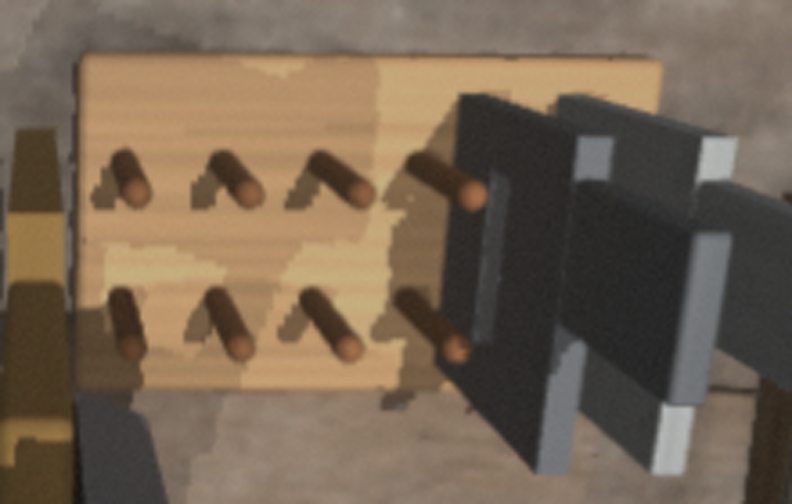

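```bash
python3 -c "
from h import *
go(603.5,-155.8,240,0.072,[605,-105,284.9,0.08])"
```

```text
tool [-5.5550e+00  5.0518e+01  4.4900e+01  8.0000e-03] ref [ 6.050e+02 -1.050e+02  2.849e+02  8.000e-02]
```

Emit:
jog_arm(
  deltas="-1.5 12 0 0 2; -3 25 0 0.008 2; -5 40 5 0.008 2; -5.6 50.5 15 0.008 2; -5.6 50.5 28 0.008 2; -5.6 50.5 38 0.008 2; -5.6 50.5 44 0.008 2; -5.6 50.5 44.9 0.008 2; -5.6 50.5 44.9 0.008 2; -5.6 50.5 44.9 0.008 2",
)

```text
clock: 25.95
eef_pos: [603.4, -155.8, 240.2]
eef_rot: [3.141, -0.001, 0.072]
wrist_force: [0.0, 0.7, -3.0]
finger_gap: 9.9
```

```bash
python3 - <<'E'
from h import *
s=manip.read_state(); print(s['eef_pos'],s['eef_rot'],s['wrist_force'],s['finger_gap'])
snap("wrist","w12");V("w12").crop("w12c",250,450,90,240,4)
snap("scene","s4");V("s4").crop("s4c",300,440,80,210,5)
E
```

```text
[ 603.43065331 -155.79076085  240.18194497] [ 3.14133564e+00 -6.35308970e-04  7.19403132e-02] [ 0.0209801   0.6845346  -3.01704782] 9.903073788375263
```

View pics/w12c.png

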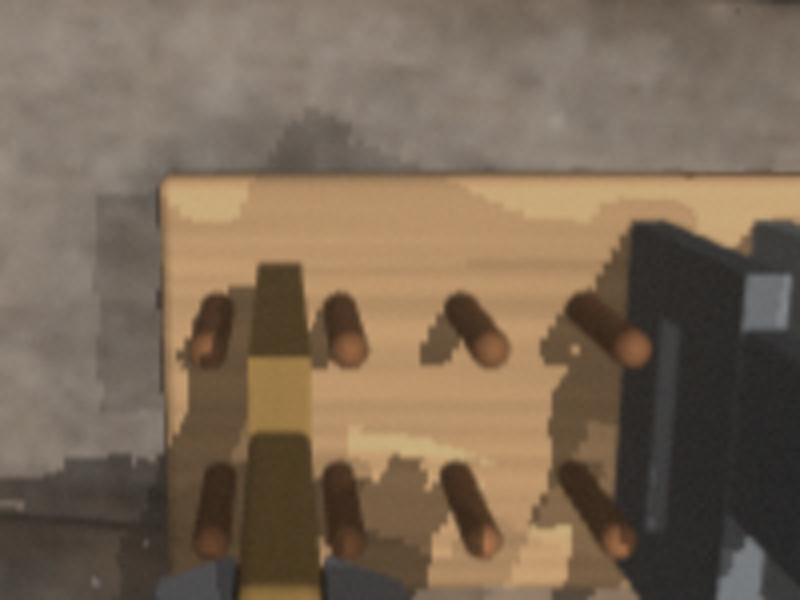

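View pics/s4c.png

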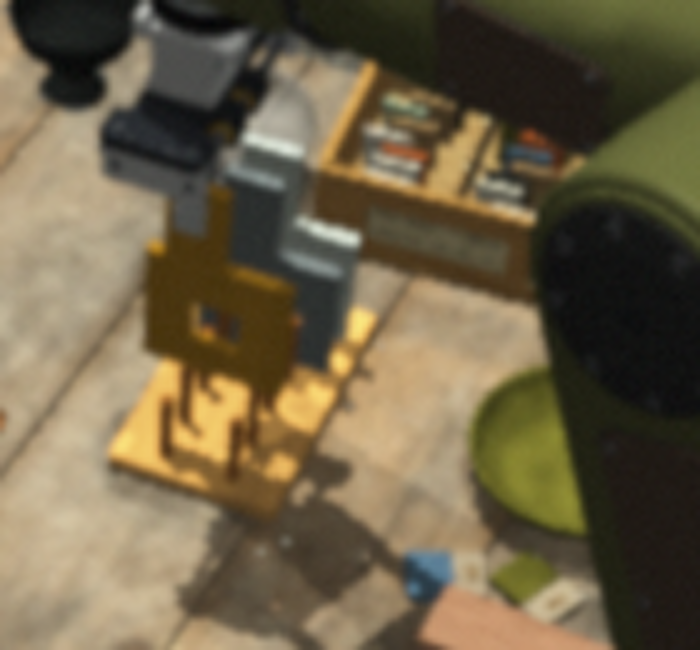

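The die hangs centred between the first two dowel pairs: in the crop it is at u 255–305 at its lower edge, with the dowels at about 210 and 340. I lower it.

Emit:
jog_arm(
  deltas="0 0 8 0 2; 0 0 18 0 2; 0 0 30 0 2; 0 0 42 0 2; 0 0 54 0 2; 0 0 64 0 2; 0 0 72 0 2; 0 0 76 0 2; 0 0 77 0 2; 0 0 77 0 2",
)

```text
clock: 27.3
eef_pos: [603.4, -155.9, 163.0]
eef_rot: [3.141, -0.0, 0.072]
wrist_force: [-0.4, 0.3, -1.6]
finger_gap: 9.6
```

Emit:
jog_arm(
  deltas="0 0 0.5 0 2; 0 0 1 0 2; 0 0 1.5 0 2; 0 0 2 0 2; 0 0 2.5 0 2; 0 0 3 0 2; 0 0 3 0 2; 0 0 3 0 2; 0 0 3 0 2; 0 0 3 0 2",
)

```text
clock: 28.55
eef_pos: [603.3, -155.8, 159.8]
eef_rot: [3.142, -0.0, 0.072]
wrist_force: [-0.7, 0.1, -2.3]
finger_gap: 10.3
```

Emit:
jog_arm(
  deltas="0 0 0.3 0 2; 0 0 0.6 0 2; 0 0 0.9 0 2; 0 0 1.2 0 2; 0 0 1.5 0 2; 0 0 1.5 0 2; 0 0 1.5 0 2; 0 0 1.5 0 2; 0 0 1.5 0 2; 0 0 1.5 0 2",
)

```text
clock: 29.8
eef_pos: [603.3, -155.8, 158.3]
eef_rot: [3.142, -0.0, 0.072]
wrist_force: [-0.2, -0.8, -2.2]
finger_gap: 9.9
```

Emit:
jog_arm(
  deltas="0 0 0.3 0 2; 0 0 0.6 0 2; 0 0 0.9 0 2; 0 0 1.2 0 2; 0 0 1.5 0 2; 0 0 1.5 0 2; 0 0 1.5 0 2; 0 0 1.5 0 2; 0 0 1.5 0 2; 0 0 1.5 0 2",
)

```text
clock: 31.05
eef_pos: [603.5, -155.9, 158.2]
eef_rot: [3.141, -0.001, 0.072]
wrist_force: [-3.6, 1.4, 10.8]
finger_gap: 9.2
```

```bash
python3 - <<'E'
from h import *
for i in range(4):
    optics.camera("scene"); s=manip.read_state(); print(s['eef_pos'],s['wrist_force'])
E
```

```text
[ 603.4815345  -155.89789365  158.13733977] [-4.18057989  1.68372977 11.60625777]
[ 603.51118859 -155.90226508  158.15929181] [-4.58797935  0.70030218 11.74979885]
[ 603.5205944  -155.9058912   158.17360259] [-4.10549104  1.32075882 11.37618951]
[ 603.51160044 -155.88103465  158.15462098] [-4.27800564  1.54579363 11.16164781]
```

Emit:
jog_arm(
  deltas="0 0 -0.8 0 2; 0 0 -0.8 0 2; 0 0 -0.8 0 11; 0 0 -0.8 0 14; 0 0 -0.8 0 18; 0 0 -0.8 0 24; 0 0 -0.8 0 32; 0 0 -0.8 0 40; 0 0 -0.8 0 40; 0 0 -0.8 0 40",
)

```text
clock: 32.5
eef_pos: [603.3, -155.8, 157.5]
eef_rot: [-3.142, -0.0, 0.072]
wrist_force: [1.2, -0.3, -0.6]
finger_gap: 39.9
```

```bash
python3 - <<'E'
from h import *
snap("scene","s5");V("s5").crop("s5c",300,440,80,210,5)
s=manip.read_state(); print(s['eef_pos'],s['wrist_force'],s['finger_gap'])
E
```

```text
[ 603.30717724 -155.83513837  157.53294356] [-0.0705281   0.63864578  0.59734479] 40.04245086288302
```

View pics/s5c.png

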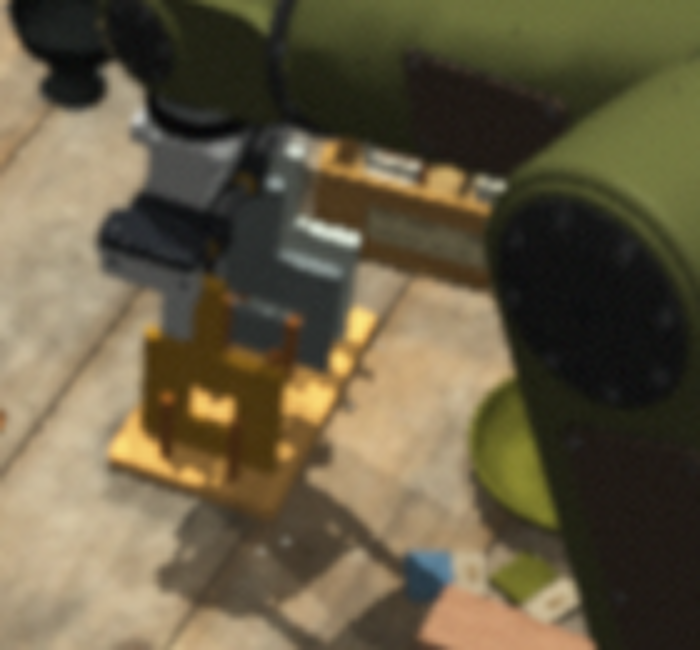

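The die stands in the first space between its dowels. I retreat straight up, then away.

Emit:
jog_arm(
  deltas="0 0 -5 0 40; 0 0 -15 0 40; 0 0 -30 0 40; 0 0 -50 0 40; 0 0 -75 0 40; 0 0 -100 0 40; 0 0 -120 0 40; 0 0 -130 0 40; 0 0 -135 0 40; 0 0 -135 0 40",
)

```text
clock: 33.8
eef_pos: [603.3, -155.8, 292.4]
eef_rot: [-3.142, 0.0, 0.072]
wrist_force: [0.4, -0.1, -0.4]
finger_gap: 40.2
```

Emit:
jog_arm(
  deltas="-15 -10 0 0 40; -45 -30 0 0 40; -80 -55 0 0 40; -115 -80 0 0 40; -145 -105 0 0 40; -165 -125 0 0 40; -175 -135 0 0 40; -180 -140 0 0 40; -180 -140 0 0 40; -180 -140 0 0 40",
)

```text
clock: 35.05
eef_pos: [414.1, -29.5, 292.4]
eef_rot: [3.142, 0.0, 0.071]
wrist_force: [0.4, 0.2, -0.1]
finger_gap: 39.9
```

```bash
python3 - <<'E'
from h import *
s=manip.read_state(); print(s['clock'],s['eef_pos'],s['wrist_force'],abs(s['qd']).max())
snap("scene","s6");V("s6").crop("s6c",200,440,90,290,3.3)
snap("top","t6");v=V("t6");v.crop("t6c",165,485,150,310,2.5)
a=V("top0","top")
snap("wrist","w13")
X=v.X;h=v.hsv
b=((h[...,0]>15)&(h[...,0]<32)&(h[...,1]>120)&(X[...,2]>90)&(X[...,1]<-100)&(X[...,1]>-330));P=X[b];print('die',b.sum(),P.min(0),P.max(0))
E
```

```text
35.05 [414.12827883 -29.4662644  292.35433202] [ 0.44236518  0.17073041 -0.05549258] 0.0028634951207383245
die 207 [ 533.44555266 -165.95460697   90.38546129] [ 632.77230817 -149.42156597  184.77485899]
```

View pics/s6c.png

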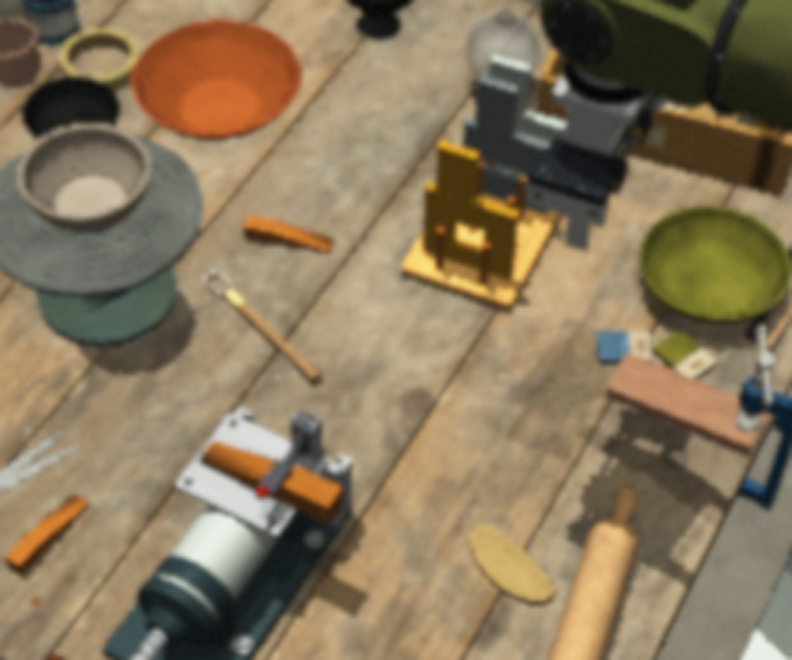

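View pics/t6c.png

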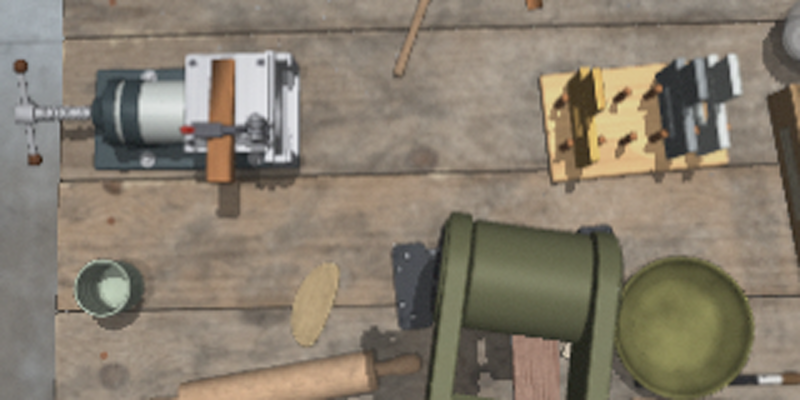

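View pics/w13.png

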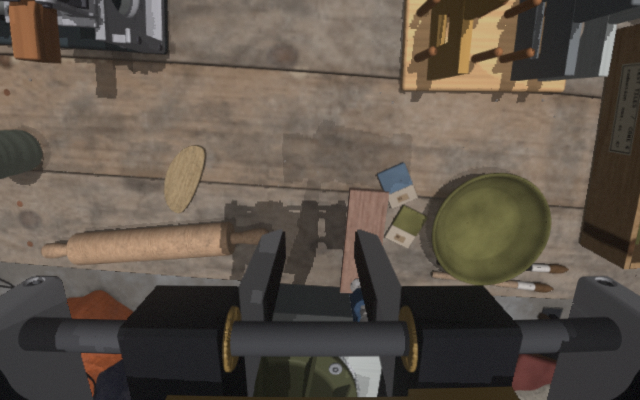

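The brass die stands upright with its tab up in the rack. The wedge is under the tail of the catch. The tumbler, the dish and the other dies are where they were, and the arm touches nothing.

```bash
python3 -c "
from cell import workorder
print(workorder.sign_off())"
```

```text
the job is handed in; nothing more can be done
None
```

The die is out of the extruder and standing in the dowel rack, and the wedge alone holds the catch open. The job was handed in at about 35 s.

- **Wedge:** I took the largest of the three (measured 139 x 25 mm). I pushed it along the deck under the catch tail, with about 9 N at the readings I took, then let go. Measured after letting go, the tail was level (top at about 149 mm along its length), which means roughly 0.30 rad. The later pictures still show the wedge under the tail.
- **Die:** With the catch held open, it lifted straight out without snagging (force about 2 N). I set it in the rack space at y = +72 mm. It touched the board at about 12 N, and I eased off before letting go.
- **Last checks:** The final scene, top and wrist pictures show the die upright, tab up, between its dowels. By eye, the other dies, the tumbler and the dish look where they were. The robot was clear of everything, with about zero force on the wrist.
- **Disagreements:**
  - The cameras disagreed by about 2 mm on the extruder's y position; I used the close wrist view for the die.
  - The catch tail reached further (about y = -16 mm) than the description's -35 mm; this did not affect the job.

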